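# Take the left-hand-threaded finial off the cake stand

### The arm

A 6-joint arm with a two-finger parallel gripper is mounted at the origin on the work surface. World frame = base frame: x ahead of the robot, y to its left, z up, the work surface at z = 0. Lengths are in m, angles in rad, forces in N, time in s.
With the tool pointing down it reaches from about 0.3 to 0.75 m from the base axis. Payload 8.5 kg.
Tool frame: the origin (TCP) lies midway between the tips of the shut fingers; the grasp point (between the pads) lies 19 mm behind it; z points along the fingers, y is the line along which they close (so a half turn about z gives the same grasp; the last joint's range is limited). The gripper opens to 88 mm and grips with 3 to 60 N. Pads are 18 mm wide; open, the fingers measure 123 mm over their backs; the gripper's body (75 mm by 187 mm) begins 45 mm behind the grasp point.
Start: joints at [0.892, 0.381, 1.297, -0, 1.464, -0.215], TCP at [0.246, 0.492, 0.239] pointing down, gripper open.
Joint ranges: [-3.11, 3.11], [-0.89, 2.33], [0.22, 2.48], [-1.42, 4.56], [0.17, 2.85], [-2.88, 2.88]. Speed limits (rad/s): [2.39, 2.39, 3.14, 3.14, 3.14, 3.14].

### API

Orientations are given as a 3x3 rotation matrix whose columns are the frame's x, y, z axes.
In Python, from rig import bot, viewer gives the robot as it stands. The module is installed in compiled form; this text tells all that it offers.
- The arm moves only by the tool send_rows, never from a script. Its argument "commands" is a list of rows, each a list of 5 numbers: the opening, from 0 (shut) to 1 (fully open), then the shift along the world's x, y, z in cm, then the turn about the world's z in rad. In form: [[fingers, dx, dy, dz, yaw], ...]. A call has 1 to 20 rows; each row is the pose to reach, as a shift and turn from the pose commanded when the call began; what a row does not reach only later rows make up. A row lasts 1/10 s, in which the tool goes at most 50 mm and 8.59 degrees, less where a joint would pass 70% of its speed; a pose out of reach is approached as far as the arm can. A call with a gripper value outside its range is refused whole. The fingers move at their own pace and stop on an object; "newtons" is the grip in N (left out, the last holds). Time passes only in rows, so rows that repeat a pose let the fingers close. It gives the time, the measured TCP pose, the force, the opening and the grip force at its end, in the units of the state.
- bot.get_state(): the state, without advancing time (a new reading comes with each control period).
- viewer.read_camera(name): name is "scene" or "top"; returns (picture, depth): 480x640x3 uint8, red, green, blue; 480x640 float32, m along the optical axis (not along the pixel's ray), 0 where there is no reading.
- viewer.camera_params(name): a dict with "fx", "fy", "cx", "cy" (pixels), "R" (3x3) and "t" (3): a world point X has camera coordinates R X + t. Camera axes: x right, y down, z forward; pixel columns grow to the right and rows downward; lengths in m; the calibration is good to about 2 mm. A picture is of the moment at which its call begins. camera_params takes no time and is no camera call.
- bot.sign_off(): hands the job in; it is judged then, once.
The state is a dict: "t": time; "qpos": joint angles; "dq": joint speeds; "effort": joint torques, N m; "position": TCP position; "orientation": TCP orientation; "force": force on the tool from outside, world axes, zero at the start; "wrist_torque": the same for the moment, N m; "opening": finger opening in m; "gripper_force": force on a finger pad.
Only numpy, scipy, OpenCV 4.12 (cv2) and the standard library are available. Lean on these libraries where they do the work, as an engineer would, in place of code of your own. Each camera call takes 0.05 s, during which the arm holds its last target. There are 200 camera calls.

### The job

Take the winged steel finial off the top of the two-tier cake stand and set it down, wing up, in the blue glass bowl without dropping it. It has a left-hand thread: it comes loose clockwise as seen from above, and when it is fully undone you feel it come up against a stop, where it lifts straight off. Turn and lift with a light hand so that the post under it is not wrenched or pulled up, and leave everything else where it stands.

Things in the scene. Friction and masses are not known exactly. Their poses are not given: they have to be found in the camera images.
- stand: Steel two-tier cake stand, fixed to the sideboard. Origin: centre of its foot, on the table; z up. Lower tier 210 mm across, top at 55 mm; upper tier 150 mm across, top at 150 mm; the threaded post and the finial stand at its centre axis.
- finial: Loose steel finial nut, 0.11 to 0.18 kg, on the post in the middle of the upper tier. Collar 50 mm across, 20 mm high, hollow below (40 mm bore); on it an upright flat wing 44 mm long (finial's x), 14 mm thick (y), 20 to 50 mm above the underside. Origin: centre of the underside, z up. At the start the underside is 8 to 11 mm above the upper tier; about 1.5 mm play sideways.
- finial_wing (a point): Middle of the wing on the finial's axis, 42 mm above the finial's underside: at this height fingers gripping the 14 mm thickness keep clear of the collar. The finial may be let go and gripped again part-way through unscrewing: it stays where it is. A light spring washer below pushes it up with about 5 N.
- finial_lugs (a point): On the finial's axis, 3 mm above its underside, level with two inner lugs under the post's left-hand thread. Clockwise from above (yaw decreasing) undoes it; it may rise 2 mm. It needs 0.5 to 1.75 rad, an amount that cannot be seen, to the felt stop; only there and up to 0.1 rad before it is it free: 13 mm of straight lift clears the post. Anticlockwise it jams.
- post (a joint): Twist of the post about its vertical axis in its rubber bush (rad, + anticlockwise from above, 0 at rest). It springs back with 2.5 N m per rad: 0.1 rad is 0.25 N m. It must not be twisted beyond 0.12 rad (0.30 N m) either way.
- stem (a joint): Upward shift of the same post in its rubber bush (m, 0 at rest, + up). Stiffness 4000 N/m: 1 mm is 4 N. It must not be pulled up beyond 5 mm (20 N).
- bowl: Loose blue glass bowl, 0.6 kg, open upward: 164 mm across the rim, 55 mm high, wall 5 mm, flat inner floor about 94 mm across and 5 mm above the table. Origin: centre of its underside, z up.
- stamp: Wooden kahk stamp, 60 mm across, 62 mm high, standing; origin centre of underside. Leave alone.
- tongs: White plastic tongs lying along their x, 230 mm long, 82 mm wide at the tips (+x), 12 mm high; origin under the middle. Leave alone.
- press: White plastic lever cookie press standing on its nozzle, 68 mm across, 221 mm high, levers out to 100 mm along +x; origin centre of underside. Leave alone.
- mug: White mug, 80 mm across, 90 mm high, handle at +y; origin centre of underside. Leave alone.
Mind the look-alikes: they are no part of the job. What is shaped like the bowl but red or turquoise is not meant.

How it is judged:
By the outcome, as a careful person would: the job done as asked, in the order asked, and still so for the second after the job is handed in, with the robot touching nothing.
It also fails if it takes over 69 s, if anything falls off the work surface, if the arm or the gripper's body presses on something with over 40 N, if the wrist force passes 120 N, or if a joint passes its speed limit or range.

## Working session

There is one attempt and no reset: what is moved stays moved. The work goes in short steps, Python scripts to look and compute and a tool call to move; the robot and the scene stay as the last step left them, time stands still between calls to the robot, and variables do not carry over. Pictures are saved under pics/ and viewed, at most 10 in all, crops included, and the job is handed in when it is done.

Besides the shell and the picture viewer there is one more tool, called in YAML: its name, and indented under it one key for each argument. send_rows: Moves the arm, as the interface text tells. Its arguments: {"type":"object","properties":{"commands":{"type":"array"},"newtons":{"type":"number"}},"required":["commands"]}

```bash
mkdir -p pics
python3 - <<'E'
from rig import bot,viewer
import cv2,numpy as np
for n in("scene","top"):
    p,d=viewer.read_camera(n); cv2.imwrite(f"pics/{n}0.png",p[...,::-1]); np.savez(f"{n}0.npz",p=p,d=d)
    c=viewer.camera_params(n); print(n,c["fx"],c["cx"],c["cy"],np.round(c["R"],3).tolist(),np.round(c["t"],3))
s=bot.get_state();print(s["orientation"],s["force"],s["opening"])
E
```

```text
scene 439.91095956168465 323.29696652098136 237.11571214099646 [[-0.561, 0.828, -0.012], [0.649, 0.431, -0.627], [-0.514, -0.359, -0.779]] [ 0.175 -0.26   1.797]
top 483.6676460649398 317.41502143588775 243.08937755310026 [[-0.025, -1.0, -0.012], [-0.98, 0.026, -0.195], [0.195, 0.006, -0.981]] [0.099 0.483 1.264]
[[-8.94357018e-01  4.47353232e-01 -7.80607833e-04]
 [ 4.47353835e-01  8.94356531e-01 -9.70669601e-04]
 [ 2.63909530e-04 -1.21733308e-03 -9.99999224e-01]] [0.60800853 0.00947856 0.48045106] 0.08805341060666845
```

View pics/scene0.png

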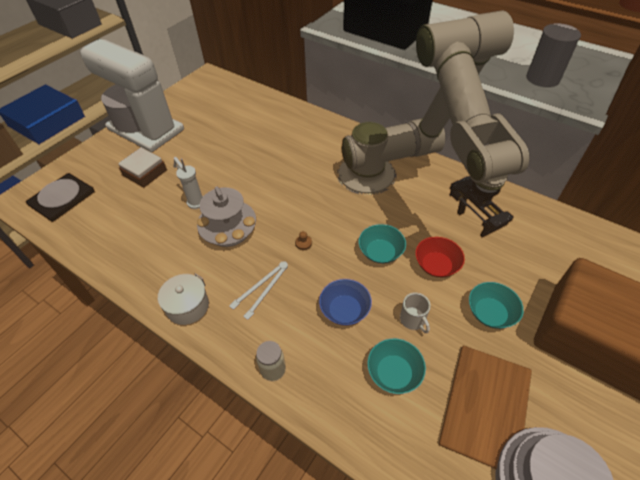

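View pics/top0.png

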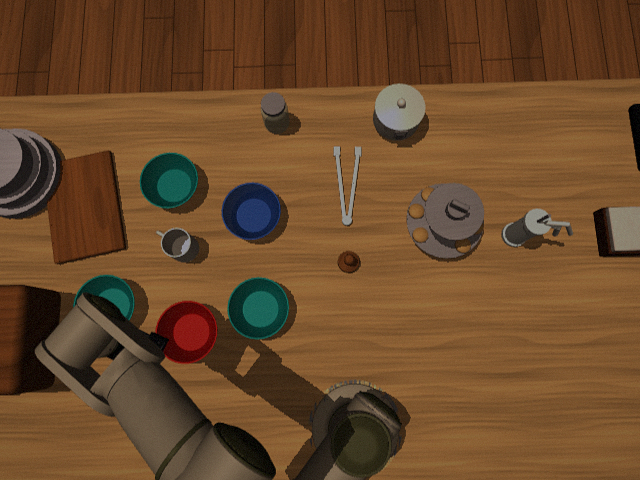

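Scene view: the stand with the finial is at (221,195) and the blue bowl at (345,303). Top view: finial (458,210), blue bowl (251,212).
Could be taken for the finial: pot-lid knob (401,103), stamp (348,261), press (530,225). Could be taken for the bowl: turquoise (169,181), (258,308), (105,300) and red (187,331). I choose the wing on the two-tier stand and the blue bowl.

```bash
cat > h.py <<'E'
import numpy as np,cv2
from rig import bot,viewer
def cloud(n,d):
    c=viewer.camera_params(n); v,u=np.mgrid[:480,:640]
    P=np.stack([(u-c["cx"])/c["fx"]*d,(v-c["cy"])/c["fy"]*d,d],-1)
    return (P-c["t"])@c["R"]
E
python3 - <<'E'
from h import *
o={}
for n in("scene","top"):
    z=np.load(n+"0.npz");p,d=z["p"].astype(int),z["d"];W=cloud(n,d);ok=d>0;o[n]=(p,W)
    b=ok&(p[...,2]>p[...,0]*1.5+15)&(p[...,2]>p[...,1]*1.3)&(W[...,2]>0)&(W[...,2]<.1)
    (m,l)=(W[b],0); m=m[(abs(m[:,0]-np.median(m[:,0]))<.12)&(abs(m[:,1]-np.median(m[:,1]))<.12)]
    r=m[m[:,2]>.047]; 
    A=np.c_[2*r[:,:2],np.ones(len(r))];s=np.linalg.lstsq(A,(r[:,:2]**2).sum(1),rcond=None)[0]
    print(n,"bowl",len(m),m.min(0),m.max(0),"fit",s[:2],np.sqrt(s[2]+s[0]**2+s[1]**2))
    W0=o[n][1]
    u,v=((221,195) if n=="scene" else (458,210))
    c=W0[v,u];print("seed",c)
    k=ok&(np.linalg.norm(W[...,:2]-c[:2],axis=-1)<.12)&(W[...,2]>.13)&(W[...,2]<.26)
    for lo,hi in((.14,.156),(.17,.184),(.186,.205),(.2,.22)):
        q=W[k&(W[...,2]>lo)&(W[...,2]<hi)]
        if len(q)>3:
            rc=cv2.minAreaRect(q[:,:2].astype(np.float32)*1000);print(lo,hi,len(q),"mid",(q.min(0)+q.max(0))/2,"ext",np.ptp(q,axis=0),rc)
a=cv2.resize(o["top"][0][160:270,400:510].astype(np.uint8),None,fx=5,fy=5,interpolation=cv2.INTER_CUBIC)[:,:400+150]
b=cv2.resize(o["scene"][0][170:250,190:265].astype(np.uint8),None,fx=3,fy=3,interpolation=cv2.INTER_CUBIC)
c=np.zeros((550,790,3),np.uint8);c[:,:550]=a;c[:240,555:780]=b;cv2.imwrite("pics/crop1.png",c[...,::-1])
E
```

```text
scene bowl 1162 [5.15926903e-01 1.87333153e-01 1.41238983e-05] [0.66014642 0.3284412  0.05939926] fit [0.58156732 0.26548553] 0.07626561299932039
seed [ 0.54644345 -0.24330263  0.20454551]
0.14 0.156 904 mid [ 0.53956023 -0.26149038  0.148669  ] ext [0.14849059 0.15018846 0.0145643 ] ((540.354248046875, -261.9902038574219), (149.3360595703125, 148.13768005371094), 74.69361114501953)
0.17 0.184 110 mid [ 0.53801222 -0.26138835  0.17662675] ext [0.05150944 0.04928875 0.01303349] ((541.4706420898438, -259.3943786621094), (46.36833572387695, 48.455078125), 70.57555389404297)
0.186 0.205 24 mid [ 0.54613792 -0.25991947  0.19558597] ext [0.01747189 0.0423946  0.01875754] ((546.682373046875, -260.5518798828125), (43.56461715698242, 11.759737014770508), 80.81765747070312)
0.2 0.22 48 mid [ 0.53939928 -0.26000792  0.20763191] ext [0.02901831 0.04017038 0.01434074] ((541.3471069335938, -260.583984375), (44.603458404541016, 13.892937660217285), 61.30417251586914)
top bowl 2302 [4.99115125e-01 1.86629290e-01 4.80412876e-05] [0.66027982 0.34630935 0.06540457] fit [0.57911776 0.26741022] 0.07704488083996823
seed [ 0.53139334 -0.26062888  0.18513799]
0.14 0.156 2275 mid [ 0.53805697 -0.26067514  0.14916913] ext [0.14931866 0.14790515 0.01356782] ((537.9857788085938, -260.4459533691406), (147.89984130859375, 147.48739624023438), 38.86549377441406)
0.17 0.184 179 mid [ 0.53745956 -0.25901743  0.17702717] ext [0.04945015 0.04750151 0.01382721] ((537.340576171875, -258.8939208984375), (46.99473571777344, 48.88916015625), 86.48867797851562)
0.186 0.205 57 mid [ 0.5361366  -0.25966075  0.19573085] ext [0.025909   0.03946578 0.01823229] ((535.7568969726562, -259.1607971191406), (41.68549728393555, 15.410128593444824), 73.01078033447266)
0.2 0.22 115 mid [ 0.53698267 -0.26056684  0.20661421] ext [0.02760115 0.04115801 0.01291572] ((537.5064697265625, -260.66943359375), (43.47784423828125, 15.111139297485352), 65.8012924194336)
```

View pics/crop1.png

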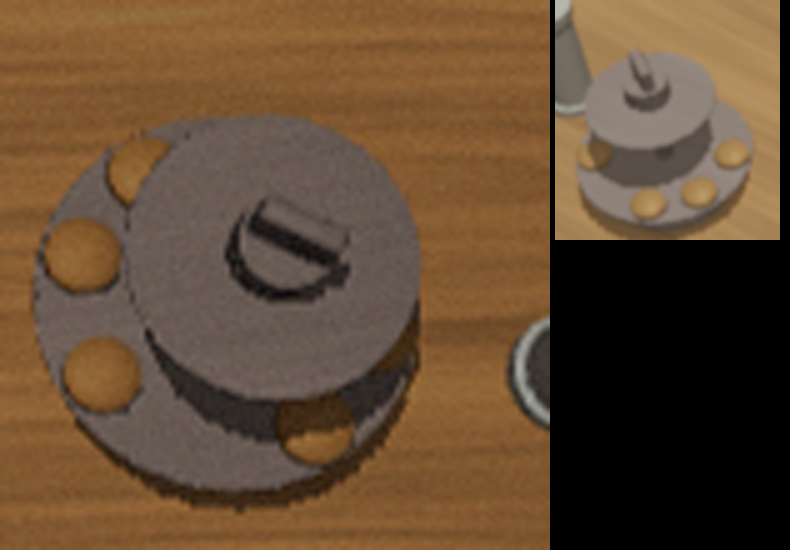

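The crop confirms it: an upright wing on a collar in the middle of the upper tier, lying about 63° from world x. It is the finial, at about (0.5385, -0.2607), with the wing top near z 0.21. Going above it now.

send_rows:
  commands:
    - [1,0,0,8,0]
    - [1,0,0,8,0]
    - [1,29.2,-75.3,8,-1.57]
    - [1,29.2,-75.3,8,-1.57]
    - [1,29.2,-75.3,8,-1.57]
    - [1,29.2,-75.3,8,-1.57]
    - [1,29.2,-75.3,8,-1.57]
    - [1,29.2,-75.3,8,-1.57]
    - [1,29.2,-75.3,8,-1.57]
    - [1,29.2,-75.3,8,-1.57]
    - [1,29.2,-75.3,8,-1.57]
    - [1,29.2,-75.3,8,-1.57]
    - [1,29.2,-75.3,8,-1.57]
    - [1,29.2,-75.3,8,-1.57]
    - [1,29.2,-75.3,8,-1.57]
    - [1,29.2,-75.3,8,-1.57]
    - [1,29.2,-75.3,8,-1.57]
    - [1,29.2,-75.3,8,-1.57]
    - [1,29.2,-75.3,8,-1.57]
    - [1,29.2,-75.3,8,-1.57]

```text
t: 2.1
position: [0.538, -0.2622, 0.3175]
orientation: [[0.448, 0.894, -0.002], [0.894, -0.448, 0.001], [0.001, -0.002, -1.0]]
force: [0.3, 0.2, -0.7]
opening: 0.088
gripper_force: 0.0
```

send_rows:
  commands:
    - [0.5,0,0.1,-5,0]
    - [0.5,0,0.1,-9,0]
    - [0.5,0,0.1,-9,0]
    - [0.5,0,0.1,-9,0]
  newtons: 12

```text
t: 2.5
position: [0.5383, -0.2591, 0.2305]
orientation: [[0.446, 0.895, 0.001], [0.895, -0.446, -0.001], [-0.0, 0.001, -1.0]]
force: [-0.2, -0.1, 1.5]
opening: 0.0583
gripper_force: 0.0
```

Run:
```python
from h import *
s=bot.get_state();print(s["t"],s["position"],s["force"],s["wrist_torque"],s["qpos"],s["opening"])
p,d=viewer.read_camera("scene");np.savez("scene1.npz",p=p,d=d)
a=cv2.resize(p[160:250,175:285],None,fx=7,fy=6.5,interpolation=cv2.INTER_CUBIC);cv2.imwrite("pics/s1.png",a[...,::-1])
W=cloud("scene",d);k=(d>0)&(np.linalg.norm(W[...,:2]-[.5385,-.2607],axis=-1)<.024)
for lo,hi in((.17,.186),(.19,.2),(.2,.215),(.215,.25)):
    q=W[k&(W[...,2]>lo)&(W[...,2]<hi)]
    if len(q):print(lo,len(q),(q.min(0)+q.max(0))/2,q.max(0)[2])
```

```text
2.5 [ 0.53825786 -0.25914838  0.23047766] [-0.24151211 -0.06173944  1.50601692] [-0.05296997  0.04825737  0.04146807] [-6.46733620e-01  4.69787930e-01  1.17444674e+00  1.20158036e-04
  1.49624758e+00 -1.84965716e-01] 0.058261566366731556
0.17 89 [ 0.53798236 -0.26086637  0.1785152 ] 0.18557172748774642
0.19 14 [ 0.54679096 -0.25965064  0.19555618] 0.19952351917128064
0.2 44 [ 0.53867328 -0.26038363  0.20753731] 0.21485621955245876
```

View pics/s1.png

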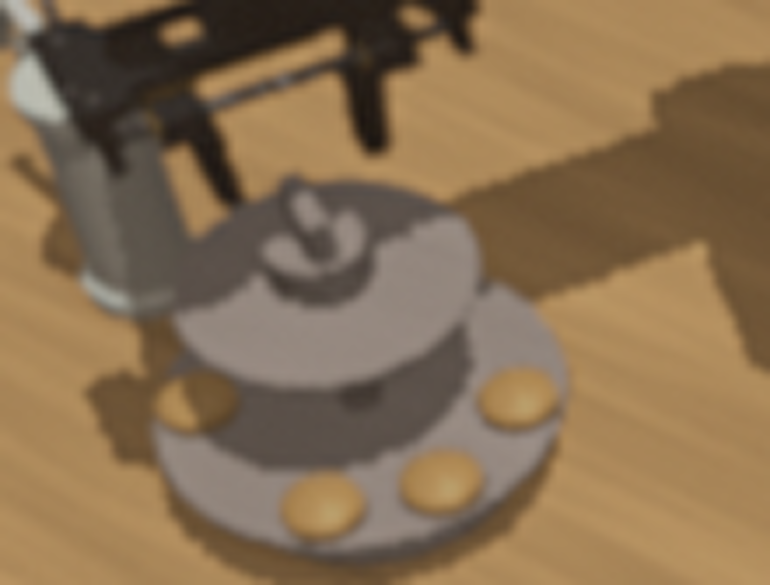

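The open fingers straddle the wing, seen at (305,215) in the crop, and the press behind is lower than the gripper body. Descending and gripping lightly.

send_rows:
  commands:
    - [0.5,0.05,-0.05,-2.5,0]
    - [0.5,0.05,-0.05,-4.5,0]
    - [0.5,0.05,-0.05,-4.5,0]
    - [0.5,0.05,-0.05,-4.5,0]
    - [0.5,0.05,-0.05,-4.5,0]
  newtons: 12

```text
t: 3.05
position: [0.5392, -0.261, 0.186]
orientation: [[0.447, 0.895, 0.003], [0.895, -0.447, -0.002], [-0.001, 0.004, -1.0]]
force: [-0.7, -0.4, 0.3]
opening: 0.0439
gripper_force: 0.0
```

```bash
cat > s.py <<'E'
from rig import bot
import numpy as np
s=bot.get_state();R=s["orientation"]
print(s["t"],"p",np.round(s["position"],4),"yaw",round(float(np.arctan2(R[1][0],R[0][0])),3),"F",np.round(s["force"],1),"T",np.round(s["wrist_torque"],3),"open",round(s["opening"],4),"g",s["gripper_force"],"q6",round(s["qpos"][5],3))
E
python3 s.py
```

```text
3.05 p [ 0.5392 -0.261   0.186 ] yaw 1.108 F [-0.7 -0.4  0.3] T [-0.033  0.1   -0.   ] open 0.0439 g 0.0 q6 -0.185
```

send_rows:
  commands:
    - [0,0,0,-0.1,0]
    - [0,0,0,-0.1,0]
    - [0,0,0,-0.1,0]
    - [0,0,0,-0.1,0]
    - [0,0,0,-0.1,0]
    - [0,0,0,-0.1,0]
    - [0,0,0,-0.1,0]
    - [0,0,0,-0.1,0]
  newtons: 12

```text
t: 3.85
position: [0.5389, -0.2607, 0.1829]
orientation: [[0.447, 0.895, 0.001], [0.895, -0.447, -0.0], [0.0, 0.001, -1.0]]
force: [4.4, -0.4, 0.4]
opening: 0.014
gripper_force: 12.0
```

```bash
python3 s.py; sleep 0; python3 s.py
```

```text
3.85 p [ 0.5389 -0.2607  0.1829] yaw 1.108 F [ 4.4 -0.4  0.4] T [-0.225 -0.62  -0.009] open 0.014 g 11.950882614021339 q6 -0.185
3.85 p [ 0.5389 -0.2607  0.1829] yaw 1.108 F [ 4.4 -0.4  0.4] T [-0.225 -0.62  -0.009] open 0.014 g 11.950882614021339 q6 -0.185
```

send_rows:
  commands:
    - [0,0.08,-0.02,0,0]
    - [0,0.08,-0.02,0,-0.05]
    - [0,0.08,-0.02,0,-0.1]
    - [0,0.08,-0.02,0,-0.1]
    - [0,0.08,-0.02,0,-0.1]

```text
t: 4.35
position: [0.5391, -0.2607, 0.1827]
orientation: [[0.533, 0.846, -0.001], [0.846, -0.533, 0.0], [0.0, -0.001, -1.0]]
force: [1.0, 0.5, 0.3]
opening: 0.0141
gripper_force: 12.0
```

```bash
python3 s.py
```

```text
4.35 p [ 0.5391 -0.2607  0.1827] yaw 1.009 F [1.  0.5 0.3] T [-0.026 -0.118  0.044] open 0.0141 g 11.971901480283123 q6 -0.086
```

send_rows:
  commands:
    - [0,0,0,0,-0.05]
    - [0,0,0,0,-0.1]
    - [0,0,0,0,-0.15]
    - [0,0,0,0,-0.2]
    - [0,0,0,0,-0.25]
    - [0,0,0,0,-0.3]
    - [0,0,0,0,-0.3]

```text
t: 5.05
position: [0.5394, -0.2607, 0.1829]
orientation: [[0.759, 0.651, 0.0], [0.651, -0.759, 0.0], [0.0, 0.0, -1.0]]
force: [3.1, 0.6, 1.6]
opening: 0.0138
gripper_force: 12.0
```

```bash
python3 s.py
```

```text
5.05 p [ 0.5394 -0.2607  0.1829] yaw 0.708 F [3.1 0.6 1.6] T [ 0.043 -0.232  0.047] open 0.0138 g 11.973264781117905 q6 0.215
```

send_rows:
  commands:
    - [0,0.04,0,0,-0.04]
    - [0,0.04,0,0,-0.08]
    - [0,0.04,0,0,-0.08]

```text
t: 5.35
position: [0.5396, -0.2607, 0.1828]
orientation: [[0.808, 0.589, -0.0], [0.589, -0.808, 0.0], [-0.0, -0.0, -1.0]]
force: [1.9, 1.6, 3.1]
opening: 0.0138
gripper_force: 12.0
```

```bash
python3 s.py
```

```text
5.35 p [ 0.5396 -0.2607  0.1828] yaw 0.629 F [1.9 1.6 3.1] T [ 0.087 -0.138  0.03 ] open 0.0138 g 11.984080375987105 q6 0.294
```

send_rows:
  commands:
    - [0,0,0,0,-0.04]
    - [0,0,0,0,-0.09]
    - [0,0,0,0,-0.09]

```text
t: 5.65
position: [0.5399, -0.261, 0.183]
orientation: [[0.858, 0.514, 0.001], [0.514, -0.858, -0.001], [0.0, 0.001, -1.0]]
force: [3.1, -0.1, 2.8]
opening: 0.014
gripper_force: 12.0
```

```bash
python3 s.py
```

```text
5.65 p [ 0.5399 -0.261   0.183 ] yaw 0.539 F [ 3.1 -0.1  2.8] T [-0.007 -0.298 -0.   ] open 0.014 g 11.982370854530018 q6 0.384
```

send_rows:
  commands:
    - [0,0.04,0,0,-0.04]
    - [0,0.04,0,0,-0.09]
    - [0,0.04,0,0,-0.09]

```text
t: 5.95
position: [0.5402, -0.2611, 0.183]
orientation: [[0.901, 0.435, 0.0], [0.435, -0.901, -0.001], [0.0, 0.001, -1.0]]
force: [2.5, -1.3, 3.0]
opening: 0.0138
gripper_force: 12.0
```

```bash
python3 s.py
```

```text
5.95 p [ 0.5402 -0.2611  0.183 ] yaw 0.45 F [ 2.5 -1.3  3. ] T [-0.22  -0.317  0.056] open 0.0138 g 11.981991691282019 q6 0.474
```

send_rows:
  commands:
    - [0,0.02,-0.03,0,-0.04]
    - [0,0.02,-0.03,0,-0.09]
    - [0,0.02,-0.03,0,-0.09]

```text
t: 6.25
position: [0.5404, -0.2614, 0.183]
orientation: [[0.936, 0.352, 0.0], [0.352, -0.936, -0.001], [0.0, 0.001, -1.0]]
force: [2.4, -1.2, 2.7]
opening: 0.0138
gripper_force: 12.0
```

```bash
python3 s.py
```

```text
6.25 p [ 0.5404 -0.2614  0.183 ] yaw 0.36 F [ 2.4 -1.2  2.7] T [-0.166 -0.189  0.005] open 0.0138 g 11.9815937106614 q6 0.563
```

send_rows:
  commands:
    - [0,0.03,-0.02,0,-0.04]
    - [0,0.03,-0.02,0,-0.09]
    - [0,0.03,-0.02,0,-0.09]

```text
t: 6.55
position: [0.5406, -0.2615, 0.1829]
orientation: [[0.964, 0.267, -0.0], [0.267, -0.964, -0.0], [-0.0, 0.0, -1.0]]
force: [1.9, -2.1, 2.6]
opening: 0.0135
gripper_force: 12.0
```

```bash
python3 s.py
```

```text
6.55 p [ 0.5406 -0.2615  0.1829] yaw 0.27 F [ 1.9 -2.1  2.6] T [-0.175 -0.095  0.   ] open 0.0135 g 11.98159356310498 q6 0.653
```

send_rows:
  commands:
    - [0,0,-0.02,0,-0.04]
    - [0,0,-0.02,0,-0.09]
    - [0,0,-0.02,0,-0.09]

```text
t: 6.85
position: [0.5406, -0.2616, 0.1828]
orientation: [[0.984, 0.179, 0.0], [0.179, -0.984, -0.0], [-0.0, 0.0, -1.0]]
force: [1.3, -1.5, 4.3]
opening: 0.0139
gripper_force: 12.0
```

```bash
python3 s.py
```

```text
6.85 p [ 0.5406 -0.2616  0.1828] yaw 0.18 F [ 1.3 -1.5  4.3] T [-0.193 -0.077  0.008] open 0.0139 g 11.981395903858356 q6 0.743
```

send_rows:
  commands:
    - [0,0,-0.02,0,-0.04]
    - [0,0,-0.02,0,-0.09]
    - [0,0,-0.02,0,-0.09]

```text
t: 7.15
position: [0.5405, -0.2617, 0.1828]
orientation: [[0.996, 0.09, -0.0], [0.09, -0.996, 0.0], [-0.0, -0.0, -1.0]]
force: [0.7, -0.7, 3.8]
opening: 0.0141
gripper_force: 12.0
```

```bash
python3 s.py
```

```text
7.15 p [ 0.5405 -0.2617  0.1828] yaw 0.09 F [ 0.7 -0.7  3.8] T [-0.084 -0.018 -0.013] open 0.0141 g 11.981417635688558 q6 0.833
```

send_rows:
  commands:
    - [0,0,0,0,-0.04]
    - [0,0,0,0,-0.09]
    - [0,0,0,0,-0.09]

```text
t: 7.45
position: [0.5405, -0.2617, 0.1827]
orientation: [[1.0, 0.0, -0.0], [0.0, -1.0, 0.0], [-0.0, -0.0, -1.0]]
force: [1.0, -1.0, 4.0]
opening: 0.014
gripper_force: 12.0
```

```bash
python3 s.py
```

```text
7.45 p [ 0.5405 -0.2617  0.1827] yaw 0.0 F [ 1. -1.  4.] T [-0.146  0.009  0.047] open 0.014 g 11.981921892729588 q6 0.923
```

send_rows:
  commands:
    - [0,0,0,0,-0.04]
    - [0,0,0,0,-0.08]
    - [0,0,0,0,-0.08]

```text
t: 7.75
position: [0.5407, -0.2619, 0.1828]
orientation: [[0.997, -0.079, 0.0], [-0.079, -0.997, -0.0], [0.0, 0.0, -1.0]]
force: [1.5, -2.0, 3.7]
opening: 0.0139
gripper_force: 12.0
```

```bash
python3 s.py
```

```text
7.75 p [ 0.5407 -0.2619  0.1828] yaw -0.079 F [ 1.5 -2.   3.7] T [-0.291 -0.091  0.046] open 0.0139 g 11.984023692493793 q6 1.002
```

send_rows:
  commands:
    - [0,0,-0.02,0,-0.04]
    - [0,0,-0.02,0,-0.08]
    - [0,0,-0.02,0,-0.08]

```text
t: 8.05
position: [0.5408, -0.2621, 0.1829]
orientation: [[0.987, -0.159, 0.001], [-0.159, -0.987, -0.001], [0.001, 0.0, -1.0]]
force: [1.1, -2.5, 4.4]
opening: 0.0137
gripper_force: 12.0
```

```bash
python3 s.py
```

```text
8.05 p [ 0.5408 -0.2621  0.1829] yaw -0.16 F [ 1.1 -2.5  4.4] T [-0.37  -0.249 -0.023] open 0.0137 g 11.983645890868502 q6 1.082
```

send_rows:
  commands:
    - [0,0,-0.03,0,-0.04]
    - [0,0,-0.03,0,-0.08]
    - [0,0,-0.03,0,-0.08]

```text
t: 8.35
position: [0.5408, -0.2624, 0.1828]
orientation: [[0.971, -0.237, 0.0], [-0.237, -0.971, -0.0], [0.001, 0.0, -1.0]]
force: [3.1, -2.3, 3.5]
opening: 0.0139
gripper_force: 12.0
```

```bash
python3 s.py
```

```text
8.35 p [ 0.5408 -0.2624  0.1828] yaw -0.24 F [ 3.1 -2.3  3.5] T [-0.3   -0.331  0.042] open 0.0139 g 11.983375485870056 q6 1.162
```

send_rows:
  commands:
    - [0,0.03,-0.03,0,-0.04]
    - [0,0.03,-0.03,0,-0.08]
    - [0,0.03,-0.03,0,-0.08]

```text
t: 8.65
position: [0.5409, -0.2625, 0.1828]
orientation: [[0.949, -0.314, -0.0], [-0.314, -0.949, 0.0], [-0.0, 0.0, -1.0]]
force: [1.6, -2.2, 4.0]
opening: 0.0141
gripper_force: 12.0
```

```bash
python3 s.py
```

```text
8.65 p [ 0.5409 -0.2625  0.1828] yaw -0.32 F [ 1.6 -2.2  4. ] T [-0.278 -0.173  0.083] open 0.0141 g 11.983082413498778 q6 1.242
```

send_rows:
  commands:
    - [0,0,0,0,-0.02]
    - [0,0,0,0,-0.04]
    - [0,0,0,0,-0.04]

```text
t: 8.95
position: [0.5409, -0.2626, 0.1828]
orientation: [[0.935, -0.354, -0.0], [-0.354, -0.935, -0.0], [0.0, 0.0, -1.0]]
force: [1.3, -1.9, 4.2]
opening: 0.0139
gripper_force: 12.0
```

```bash
python3 s.py
```

```text
8.95 p [ 0.5409 -0.2626  0.1828] yaw -0.362 F [ 1.3 -1.9  4.2] T [-0.293 -0.11   0.036] open 0.0139 g 11.9870069497847 q6 1.284
```

Noise, not the stop. Going on.

send_rows:
  commands:
    - [0,0,0,0,-0.04]
    - [0,0,0,0,-0.08]
    - [0,0,0,0,-0.08]

```text
t: 9.25
position: [0.541, -0.2627, 0.1828]
orientation: [[0.904, -0.428, 0.0], [-0.428, -0.904, -0.0], [0.0, 0.0, -1.0]]
force: [1.0, -2.8, 4.2]
opening: 0.0141
gripper_force: 12.0
```

```bash
python3 s.py
```

```text
9.25 p [ 0.541  -0.2627  0.1828] yaw -0.442 F [ 1.  -2.8  4.2] T [-0.373 -0.187  0.053] open 0.0141 g 11.982267678540666 q6 1.364
```

send_rows:
  commands:
    - [0,0,-0.03,0,-0.04]
    - [0,0,-0.03,0,-0.08]
    - [0,0,-0.03,0,-0.08]

```text
t: 9.55
position: [0.5409, -0.2628, 0.1827]
orientation: [[0.867, -0.498, -0.0], [-0.498, -0.867, 0.0], [-0.0, 0.0, -1.0]]
force: [1.6, -1.4, 2.8]
opening: 0.014
gripper_force: 12.0
```

```bash
python3 s.py
```

```text
9.55 p [ 0.5409 -0.2628  0.1827] yaw -0.521 F [ 1.6 -1.4  2.8] T [-0.267 -0.091 -0.003] open 0.014 g 11.982138924649917 q6 1.443
```

send_rows:
  commands:
    - [0,0,0,0,-0.04]
    - [0,0,0,0,-0.07]
    - [0,0,0,0,-0.07]

```text
t: 9.85
position: [0.5407, -0.2629, 0.1827]
orientation: [[0.831, -0.557, -0.001], [-0.557, -0.831, 0.0], [-0.0, 0.0, -1.0]]
force: [-1.1, -2.3, 3.6]
opening: 0.0138
gripper_force: 12.0
```

```bash
python3 s.py
```

```text
9.85 p [ 0.5407 -0.2629  0.1827] yaw -0.591 F [-1.1 -2.3  3.6] T [-0.374  0.059  0.044] open 0.0138 g 11.982905649638269 q6 1.513
```

send_rows:
  commands:
    - [0,0,0,0,-0.03]
    - [0,0,0,0,-0.05]
    - [0,0,0,0,-0.05]

```text
t: 10.15
position: [0.5405, -0.263, 0.1827]
orientation: [[0.801, -0.598, -0.001], [-0.598, -0.801, -0.0], [-0.001, 0.001, -1.0]]
force: [-2.7, -3.7, 4.1]
opening: 0.014
gripper_force: 12.0
```

```bash
for i in 1 ; do python3 s.py;done
```

```text
10.15 p [ 0.5405 -0.263   0.1827] yaw -0.641 F [-2.7 -3.7  4.1] T [-0.519  0.494  0.142] open 0.014 g 11.991946284397272 q6 1.563
```

send_rows:
  commands:
    - [0,-0.05,-0.05,0,-0.02]
    - [0,-0.05,-0.05,0,-0.02]

```text
t: 10.35
position: [0.5403, -0.2632, 0.1827]
orientation: [[0.789, -0.615, -0.0], [-0.615, -0.789, 0.0], [-0.0, -0.0, -1.0]]
force: [-2.3, -2.0, 4.5]
opening: 0.0141
gripper_force: 12.0
```

```bash
python3 s.py
```

```text
10.35 p [ 0.5403 -0.2632  0.1827] yaw -0.662 F [-2.3 -2.   4.5] T [-0.291  0.336  0.101] open 0.0141 g 11.992914219154045 q6 1.583
```

send_rows:
  commands:
    - [0,-0.03,-0.03,0,-0.03]
    - [0,-0.03,-0.03,0,-0.03]
    - [0,-0.03,-0.03,0,-0.03]

```text
t: 10.65
position: [0.5402, -0.2634, 0.1827]
orientation: [[0.77, -0.638, 0.0], [-0.638, -0.77, 0.0], [-0.0, -0.0, -1.0]]
force: [0.3, -1.3, 3.5]
opening: 0.014
gripper_force: 12.0
```

```bash
python3 s.py
```

```text
10.65 p [ 0.5402 -0.2634  0.1827] yaw -0.692 F [ 0.3 -1.3  3.5] T [0.013 0.184 0.089] open 0.014 g 12.001459740567952 q6 1.612
```

```bash
cat > avg.py <<'E'
from rig import bot,viewer
import numpy as np
T=[];F=[]
for i in range(8): viewer.read_camera("top"); s=bot.get_state();T.append(s["wrist_torque"]);F.append(s["force"])
print(np.mean(T,0).round(3),np.std(T,0).round(3),np.mean(F,0).round(2))
E
python3 avg.py;python3 s.py
```

```text
[0.1   0.073 0.119] [0.065 0.038 0.019] [ 0.11 -0.45  3.79]
11.05 p [ 0.5402 -0.2634  0.1827] yaw -0.692 F [ 0.8 -0.1  5. ] T [0.169 0.051 0.144] open 0.0135 g 12.003732987795956 q6 1.612
```

send_rows:
  commands:
    - [0,0,0,0,-0.03]
    - [0,0,0,0,-0.03]
    - [0,0,0,0,-0.03]

```text
t: 11.35
position: [0.5402, -0.2635, 0.1827]
orientation: [[0.751, -0.66, 0.0], [-0.66, -0.751, 0.0], [-0.0, -0.0, -1.0]]
force: [1.0, 1.0, 3.4]
opening: 0.0136
gripper_force: 12.0
```

```bash
python3 avg.py;python3 s.py
```

```text
[0.22  0.011 0.186] [0.038 0.032 0.015] [0.76 0.72 3.6 ]
11.75 p [ 0.5402 -0.2635  0.1828] yaw -0.722 F [1.1 1.2 3.6] T [ 0.265 -0.017  0.182] open 0.0138 g 12.031148315872997 q6 1.642
```

The stop is confirmed: torque rises about 2.3 N m/rad. Backing off to just short of it, then a gentle lift.

send_rows:
  commands:
    - [0,0.03,0.03,0,-0.0]
    - [0,0.03,0.03,0,0.08]
    - [0,0.03,0.03,0,0.08]
    - [0,0.03,0.03,0.15,0.08]
    - [0,0.03,0.03,0.3,0.08]
    - [0,0.03,0.03,0.3,0.08]

```text
t: 12.35
position: [0.5403, -0.2634, 0.1857]
orientation: [[0.8, -0.6, -0.001], [-0.6, -0.8, 0.0], [-0.0, 0.0, -1.0]]
force: [-0.8, -1.1, 1.3]
opening: 0.0138
gripper_force: 12.0
```

```bash
python3 avg.py;python3 s.py
```

```text
[-0.076  0.365  0.039] [0.054 0.037 0.021] [-1.44 -0.84  1.62]
12.75 p [ 0.5403 -0.2634  0.1857] yaw -0.642 F [-1.9 -1.3  1.2] T [-0.115  0.415  0.018] open 0.0136 g 11.989138864155393 q6 1.563
```

send_rows:
  commands:
    - [0,0,0,0.15,0]
    - [0,0,0,0.3,0]
    - [0,0,0,0.3,0]

```text
t: 13.05
position: [0.5403, -0.2633, 0.1888]
orientation: [[0.801, -0.599, -0.0], [-0.599, -0.801, 0.0], [-0.0, 0.0, -1.0]]
force: [-1.6, -1.6, 1.2]
opening: 0.0137
gripper_force: 12.0
```

```bash
python3 avg.py
```

```text
[-0.222  0.544  0.045] [0.031 0.029 0.025] [-2.31 -1.49  0.87]
```

send_rows:
  commands:
    - [0,-0.06,-0.04,0.2,0]
    - [0,-0.06,-0.04,0.5,0]
    - [0,-0.06,-0.04,0.8,0]
    - [0,-0.06,-0.04,1.2,0]
    - [0,-0.06,-0.04,1.6,0]
    - [0,-0.06,-0.04,2.5,0]
    - [0,-0.06,-0.04,2.5,0]

```text
t: 14.15
position: [0.5403, -0.264, 0.2154]
orientation: [[0.801, -0.599, 0.002], [-0.599, -0.801, -0.002], [0.003, -0.0, -1.0]]
force: [0.4, -0.3, -1.3]
opening: 0.0138
gripper_force: 12.0
```

```bash
python3 avg.py; python3 s.py
python3 - <<'E'
from h import *
p,d=viewer.read_camera("scene")
a=cv2.resize(p[140:250,165:285],None,fx=5,fy=5,interpolation=cv2.INTER_CUBIC);cv2.imwrite("pics/s2.png",a[...,::-1])
E
```

```text
[ 0.064  0.157 -0.012] [0.02  0.043 0.03 ] [-0.21 -0.13 -1.65]
14.55 p [ 0.5398 -0.2637  0.2135] yaw -0.642 F [-0.5 -0.9 -1.2] T [0.053 0.198 0.02 ] open 0.0143 g 11.986100144858938 q6 1.562
```

View pics/s2.png

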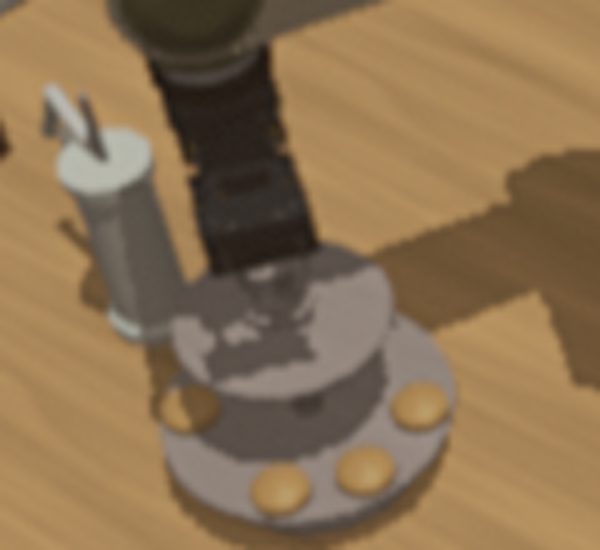

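The finial hangs free from the fingers (crop (275,285)), its 1.65 N of weight is felt, and the stand is unmoved. I firm up the grip and carry it high to the blue bowl.

send_rows:
  commands:
    - [0,0,0,0,0]
    - [0,0,0,2,0]
    - [0,0,0,5,0]
    - [0,0.2,2,7,0]
    - [0,0.4,5,7,0]
    - [0,0.6,9,7,0]
    - [0,0.9,13,7,0]
    - [0,1.2,17,7,0]
    - [0,1.5,21,7,0]
    - [0,1.8,25,7,0]
    - [0,2.2,29,7,0]
    - [0,2.5,33,7,0]
    - [0,2.8,37,7,0]
    - [0,3.2,41,7,0]
    - [0,3.5,45,7,0]
    - [0,3.8,49,7,0]
    - [0,4,52,7,0]
    - [0,4,53,7,0]
    - [0,4,53,7,0]
    - [0,4,53,7,0]
  newtons: 25

```text
t: 16.6
position: [0.5799, 0.2653, 0.2837]
orientation: [[0.8, -0.599, -0.0], [-0.599, -0.8, -0.0], [0.0, 0.0, -1.0]]
force: [0.7, -1.0, -1.6]
opening: 0.014
gripper_force: 25.0
```

```bash
python3 s.py; python3 avg.py
python3 - <<'E'
from h import *
p,d=viewer.read_camera("scene")
a=cv2.resize(p[200:360,270:470],None,fx=3,fy=3,interpolation=cv2.INTER_CUBIC);cv2.imwrite("pics/s3.png",a[...,::-1])
W=cloud("scene",d);k=(d>0)&(np.linalg.norm(W[...,:2]-[.58,.2665],axis=-1)<.04)
q=W[k&(W[...,2]>.225)&(W[...,2]<.27)];print(q.min(0),q.max(0))
E
```

```text
16.6 p [0.5799 0.2653 0.2837] yaw -0.643 F [ 0.7 -1.  -1.6] T [0.044 0.141 0.009] open 0.014 g 24.9857952282764 q6 2.458
[ 0.067  0.133 -0.013] [0.036 0.032 0.025] [-0.26 -0.45 -1.82]
[0.59589338 0.25159819 0.25851962] [0.6022673  0.27679367 0.26990978]
```

View pics/s3.png

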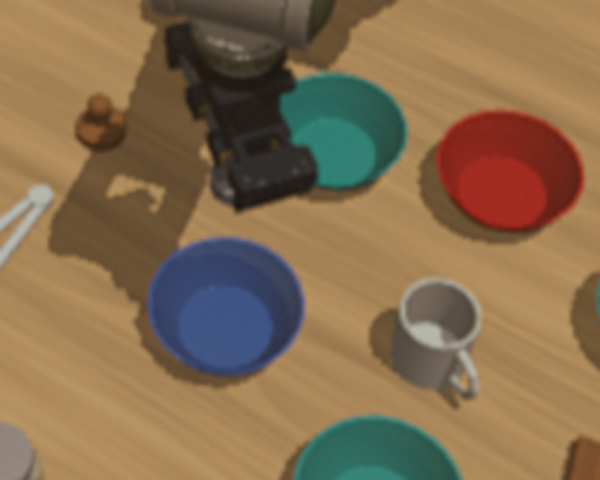

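The finial (225,185 in the crop) hangs upright above the blue bowl (226,305), and nothing stands in the way. Descending.

send_rows:
  commands:
    - [0,0,0.1,-3,0]
    - [0,0,0.1,-7,0]
    - [0,0,0.1,-11,0]
    - [0,0,0.1,-15,0]
    - [0,0,0.1,-18,0]
    - [0,0,0.1,-21,0]
    - [0,0,0.1,-23,0]
    - [0,0,0.1,-24,0]
    - [0,0,0.1,-24.3,0]
    - [0,0,0.1,-24.6,0]
    - [0,0,0.1,-24.8,0]
    - [0,0,0.1,-24.8,0]

```text
t: 18.25
position: [0.5801, 0.2674, 0.0364]
orientation: [[0.801, -0.599, 0.001], [-0.599, -0.801, 0.0], [0.001, -0.001, -1.0]]
force: [-0.1, 0.2, -1.3]
opening: 0.0139
gripper_force: 25.0
```

```bash
python3 avg.py; python3 s.py
```

```text
[ 0.069  0.144 -0.002] [0.021 0.029 0.024] [ 0.07  0.19 -1.43]
18.65 p [0.5799 0.2673 0.0359] yaw -0.642 F [-0.8  0.4 -1.8] T [ 0.078  0.163 -0.036] open 0.0137 g 24.98583529377356 q6 2.46
```

send_rows:
  commands:
    - [0,0,0,-0.2,0]
    - [0,0,0,-0.4,0]
    - [0,0,0,-0.5,0]
    - [0,0,0,-0.5,0]
    - [0,0,0,-0.5,0]

```text
t: 19.15
position: [0.5798, 0.2673, 0.0307]
orientation: [[0.801, -0.599, -0.0], [-0.599, -0.801, -0.0], [-0.0, 0.0, -1.0]]
force: [-0.7, -0.3, -1.5]
opening: 0.0136
gripper_force: 25.0
```

```bash
python3 avg.py; python3 s.py
```

```text
[0.042 0.152 0.007] [0.023 0.024 0.046] [ 0.42 -0.13 -1.66]
19.55 p [0.5798 0.2673 0.0308] yaw -0.642 F [ 0.4  0.1 -1.9] T [0.039 0.185 0.028] open 0.0142 g 24.985833847895265 q6 2.46
```

send_rows:
  commands:
    - [0,0,0,-0.05,0]
    - [0,0,0,-0.1,0]
    - [0,0,0,-0.15,0]
    - [0,0,0,-0.15,0]

```text
t: 19.95
position: [0.5798, 0.2673, 0.0291]
orientation: [[0.801, -0.599, -0.0], [-0.599, -0.801, -0.0], [-0.0, 0.0, -1.0]]
force: [0.1, -0.2, -1.8]
opening: 0.0139
gripper_force: 25.0
```

```bash
python3 avg.py
```

```text
[0.073 0.144 0.015] [0.021 0.023 0.027] [-0.08 -0.26 -1.54]
```

send_rows:
  commands:
    - [0,0,0,-0.05,0]
    - [0,0,0,-0.1,0]
    - [0,0,0,-0.1,0]

```text
t: 20.65
position: [0.5799, 0.2673, 0.0288]
orientation: [[0.801, -0.599, 0.0], [-0.599, -0.801, 0.0], [0.0, -0.0, -1.0]]
force: [-1.8, -2.1, 4.9]
opening: 0.0138
gripper_force: 25.0
```

```bash
python3 avg.py
```

```text
[-0.12   0.541 -0.014] [0.019 0.042 0.018] [-2.52 -1.33  5.87]
```

The finial is on the bowl floor. I ease off the push and open.

send_rows:
  commands:
    - [0,0,0,0.07,0]
    - [0,0,0,0.07,0]
    - [0.22,0,0,0.07,0]
    - [0.3,0,0,0.07,0]
    - [0.35,0,0,0.07,0]
    - [0.35,0,0,0.07,0]
    - [0.35,0,0,0.07,0]

```text
t: 21.75
position: [0.5799, 0.2673, 0.0289]
orientation: [[0.801, -0.599, 0.0], [-0.599, -0.801, 0.0], [0.0, -0.0, -1.0]]
force: [-0.0, 0.5, -0.5]
opening: 0.0308
gripper_force: 0.0
```

```bash
python3 s.py
```

```text
21.75 p [0.5799 0.2673 0.0289] yaw -0.642 F [-0.   0.5 -0.5] T [0.088 0.16  0.006] open 0.0308 g 0.0 q6 2.46
```

send_rows:
  commands:
    - [0.35,0,0,1,0]
    - [0.35,0,0,3,0]
    - [0.35,0,0,6,0]
    - [0.35,0,0,10,0]
    - [0.35,0,0,14,0]
    - [0.35,0,0,18,0]
    - [0.35,0,0,22,0]
    - [0.35,-5,0,24,0]
    - [0.35,-10,0,24,0]
    - [0.35,-15,0,24,0]
    - [0.35,-15,0,24,0]
    - [0.35,-15,0,24,0]

```text
t: 22.95
position: [0.4291, 0.2674, 0.2703]
orientation: [[0.801, -0.598, 0.002], [-0.598, -0.801, 0.001], [0.001, -0.002, -1.0]]
force: [0.3, -0.2, 0.1]
opening: 0.0312
gripper_force: 0.0
```

```bash
python3 s.py
python3 - <<'E'
from h import *
p,d=viewer.read_camera("scene");q,_=viewer.read_camera("top")
a=np.zeros((480,800,3),np.uint8);a[:360,:400]=cv2.resize(p[100:400,140:470],(400,360));a[:360,400:]=cv2.resize(q[130:330,200:500],(400,360));cv2.imwrite("pics/s4.png",a[:360,:,::-1])
E
```

```text
22.95 p [0.4291 0.2674 0.2703] yaw -0.641 F [ 0.3 -0.2  0.1] T [ 0.076  0.103 -0.06 ] open 0.0312 g 0.0 q6 2.535
```

View pics/s4.png

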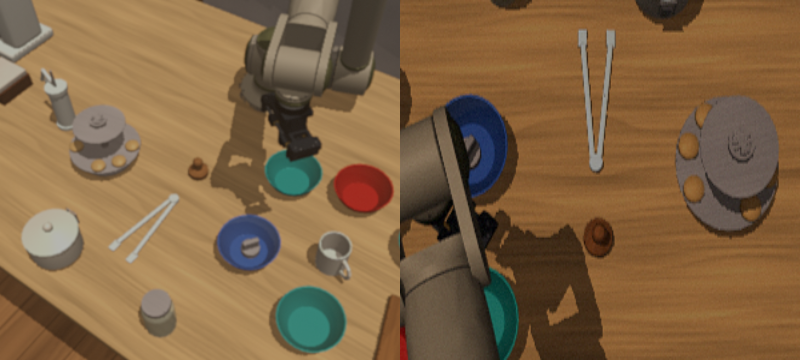

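The finial stands wing up in the blue bowl, at (251,245) on the left. The stand is bare and everything else is in place, so I hand in.

```bash
python3 -c "
from rig import bot;print(bot.sign_off())"
```

```text
the job is handed in; nothing more can be done
None
```

The finial was unscrewed clockwise to its stop, lifted off and set wing up in the blue bowl without being dropped; nothing else looks moved in the last picture, and I handed the job in at about 23 s.

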